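# Prove the interlock, then hold the guarded beam shutter open

## Robot

A 7-joint arm with a two-finger parallel gripper is mounted at the origin on the work surface. World frame = base frame: x ahead of the robot, y to its left, z up, the work surface at z = 0. Lengths are in m, angles in rad, forces in N, time in s.
With the tool pointing down it reaches from about 0.4 to 0.85 m from the base axis. Payload 4.4 kg.
Tool frame: the origin (TCP) lies at the very end of the fingers, on their centre line; the grasp point (between the pads) lies 19 mm behind it; z points along the fingers, y is the direction in which the jaws open and shut (so a half turn about z gives the same grasp; the last joint's range is limited). The gripper opens to 94 mm and grips with 3 to 60 N. Pads are 16 mm wide; open, the fingers measure 119 mm over their backs; the gripper's body (75 mm by 177 mm) begins 78 mm behind the grasp point.
Start: joints at [1.11, 0.628, 0.038, 1.517, -0.027, 0.996, -0.02], TCP at [0.25, -0.6, 0.205] pointing down, gripper open.
Joint ranges: [-3.06, 3.06], [-0.37, 2.12], [-1.25, 1.32], [0.18, 2.47], [-1.1, 4.24], [0.23, 1.98], [-2.94, 2.94]. Speed limits (rad/s): [2.57, 2.57, 3.14, 3.14, 3.14, 3.14, 3.14].

## Interface

Orientations are given as a unit quaternion [x, y, z, w].
In Python, from plant import get_state, cams, order gives the robot as it stands. The module is installed in compiled form; this text tells all that it offers.
- The arm moves only by the shell command python3 -m crank 'ROWS'. ROWS is JSON, a list of rows, each an object of numbers: "tx", "ty", "tz": the shift along the world's x, y, z in m; "ax", "ay", "az": the turn, a rotation vector about the world's x, y, z in rad; "jaw": the closure, from 0 (fully open) to 1 (shut). In form: [{"tx": .., "ty": .., "tz": .., "ax": .., "ay": .., "az": .., "jaw": ..}, ...]. A call has 1 to 12 rows; each row is the pose to reach, as a shift and turn from the pose measured when the call began; what a row does not reach only later rows make up. A row lasts 1/8 s, in which the tool goes at most 62.5 mm and 10.7 degrees, less where a joint would pass 70% of its speed; a pose out of reach is approached as far as the arm can. A call with a gripper value outside its range is refused whole. The fingers move at their own pace and stop on an object; the grip force is fixed at half the most. Time passes only in rows, so rows that repeat a pose let the fingers close. It gives the time, the measured TCP pose, the force and the opening at its end, in the units of the state.
- get_state(): the state, without advancing time (a new reading comes with each control period).
- cams.capture(name): name is "scene" or "top" or "wrist"; returns a dict with "image" (480x640x3 uint8, blue, green, red), "range_z" (480x640 float32, m along the optical axis (not along the pixel's ray), 0 where there is no reading), "vertical_fov" (degrees; the focal length in pixels is half the picture's height over the tangent of half this angle, whatever the lens; pixels are square), "cx", "cy" (the principal point, pixels), "k1" (the pictures are not rectified: a ray, as slopes to the right and down, at radius r is drawn at 1 + k1 r^2 times it, then the intrinsics apply), "origin" and "orientation" of the camera in the world; the wrist camera has in their place "T_tool_cam" (4x4, takes a point from camera to tool coordinates, whose origin is the TCP and whose axes are the flange's). Camera axes: x right, y up, looking along -z (the intrinsics and any distortion apply to the point x, -y, -z); pixel columns grow to the right and rows downward; lengths in m; the calibration is good to about 2 mm. A picture is of the moment at which its call begins: read the wrist's pose just before it.
- order.finish_job(): hands the job in, once; it reports no verdict.
The state is a dict: "time": time; "q": joint angles; "joint_vel": joint speeds; "joint_torque": joint torques, N m; "ee_pos": TCP position; "tool_rot": TCP orientation; "ft_force": force on the tool from outside, world axes, zero at the start; "torque": the same for the moment, N m; "width": finger opening in m.
Only numpy, scipy, OpenCV 4.12 (cv2) and the standard library are available. Lean on these libraries where they do the work, as an engineer would, in place of code of your own. Each camera call takes 0.05 s, during which the arm holds its last target. There are 200 camera calls.

## Task

Prove the laser bench's interlock first: press the test button on the white relay box so that its small lever drops, then lift that lever back up until it stays up by itself, and let go of it. Then, on the grey shutter box, flip the safety catch bar up and over past upright so that it stands clear, and only then pull the shutter lever it guarded all the way over to the side where the catch lay, as far as it goes. Finish while still holding the lever there with the gripper (it springs shut if let go), and leave the other things on the bench where they are.

Things in the scene. Friction and masses are not known exactly. Their poses are not given: they have to be found in the camera images.
- relay: Interlock relay box, white, screwed down, 80 (own x) x 150 (own y) x 70 mm high; origin under its centre, z up; its x axis points roughly away from the robot (yaw within about 0.35 rad). The test button is near its -y end, the lever in its +y half. It may stand on the robot's left or right.
- button_top (a point): Centre of the top of the round black test button (28 mm across), 92 mm above the bench, at -52 mm own y of the relay box, in a flat grey collar 44 mm across whose top is 82 mm above the bench.
- test_button (a joint): Travel of the test button downwards: 0 m out, 0.006 m fully down. Spring: 1.2 N to start, 4 N fully down. At about 0.004 m it trips the relay lever. It comes back by itself.
- relay_lever (a joint): Swing of the relay lever in rad: 0 = up, leaning 0.3 rad back from upright towards the button and resting there by its weight (it starts here); 1.65 = dropped towards the relay box's +y end, 1.35 rad past upright, nearly level. Below 0.3 it falls back to 0, above 0.3 it falls down to 1.65; no spring, next to no friction, about 40 g.
- relay_knob (a point): Centre of the relay lever's black cross-grip: a cylinder 16 mm in diameter and 30 mm long over the small 8 mm steel studs (2 mm proud) on its two ends, lying along the relay box's x axis, 55 mm from the pivot, on a rod of 7 mm diameter.
- relay_pivot (a point): Pivot of the relay lever, between two small cheeks (34 mm over all along x, 33 mm along y, reaching 22 mm from the pivot towards +y) whose tops are 102 mm above the bench: 90 mm above the bench, at 0 x, +20 mm y of the relay box. The lever turns about the relay box's x axis.
- shutter: Beam shutter box, grey, screwed down, 90 (own x) x 170 (own y) x 60 mm high; origin under its centre, z up; its x axis points roughly away from the robot (yaw within about 0.35 rad). A round beam port looks to +x. The shutter lever stands in the middle, the catch bar lies across in front of it (-x side).
- catch_hinge (a point): Hinge of the safety catch: 100 mm above the bench, at -3 mm x, -70 mm y of the shutter box, between two aluminium cheeks (25 mm along x, 16 mm along y, tops 111 mm above the bench). The catch turns about the shutter box's x axis.
- catch (a joint): Swing of the safety catch in rad: 0 = lying level along +y across the front of the shutter lever, blocking it (starts at 0 to 0.2); pi/2 = upright; 2.2 = stop, leaning over towards -y. Stiff hinge (about 1 N at the pin): it stays where it is left.
- catch_pin (a point): Centre of the cross-pin at the catch bar's free end: steel cylinder 12 mm in diameter, 26 mm long, lying along the shutter box's x axis, 125 mm from the hinge. The bar is 10 mm wide (x), 12 mm thick. Near the closed position the bar rests over a post at +36 mm y of the shutter box; nothing is under the pin but the box's top, 40 mm below.
- shutter_lever (a joint): Swing of the shutter lever in rad: 0 = shut, leaning 0.35 rad from upright towards the shutter box's +x; 0.9 = fully pulled, at its stop, leaning 0.55 rad towards -x. Spring-returned: about 2 N at the handle to start, 6 N at the stop. With the catch closed it is blocked after 0.1 to 0.2 rad.
- shutter_handle (a point): Centre of the shutter lever's black cross-handle: cylinder 16 mm in diameter, 44 mm long over the small 8 mm steel studs (2 mm proud) on its two ends, lying along the shutter box's y axis, 60 mm from the pivot, on a steel bar 10 x 10 mm.
- shutter_pivot (a point): Pivot of the shutter lever: 70 mm above the bench, at 0 x, 0 y of the shutter box. The lever turns about the shutter box's y axis.
- lens_cell: bystander: flat aluminium ring, 50 mm across, 14 mm high; origin under its centre
- workpiece: bystander: brown block 60 x 50 x 28 mm with a steel plate on top; origin under its centre
- jar: bystander: closed glass jar 60 mm across, 75 mm high; origin under its centre
- parts_tray: bystander: grey open tray 80 x 120 x 35 mm; origin under its centre
- driver: bystander: screwdriver 180 mm long, lying flat; origin near its middle
- spanner: bystander: spanner 160 mm long, lying flat; origin near its middle
- eyepiece: bystander: black eyepiece, 42 mm across, 55 mm high, standing; origin under its centre
Not all that is in view belongs to the job. Leave any blue or purple look-alike of the relay alone.

How it is judged:
By the outcome, as a careful person would: the job done as asked, in the order asked, and still so for the second after the job is handed in, while the arm keeps its last pose, push and grip.
It also fails if it takes over 64 s, if anything falls off the work surface, if the arm or the gripper's body presses on something with over 40 N, if the wrist force passes 120 N, or if a joint passes its speed limit or range.

## Working session

There is one attempt and no reset: what is moved stays moved. The work goes in short steps, Python scripts to look and compute and a shell command to move; the robot and the scene stay as the last step left them, time stands still between calls to the robot, and variables do not carry over. Pictures are saved under pics/ and viewed, about 8 in all and at most 12, crops included, and the job is handed in when it is done.

```bash
mkdir -p pics; cat > h.py <<'E'
import numpy as np, cv2
from plant import get_state, cams, order
from scipy.spatial.transform import Rotation as R
def cap(n):
    s=get_state(); c=cams.capture(n)
    if n=="wrist":
        T=np.eye(4);T[:3,:3]=R.from_quat(s["tool_rot"]).as_matrix();T[:3,3]=s["ee_pos"]
        c["T"]=T@np.array(c["T_tool_cam"])
    else:
        T=np.eye(4);o=np.array(c["orientation"]);T[:3,:3]=R.from_quat(o).as_matrix() if o.size==4 else o.reshape(3,3);T[:3,3]=c["origin"];c["T"]=T
    return c
def cloud(c):
    d=c["range_z"];f=240/np.tan(np.radians(c["vertical_fov"])/2)
    K=np.array([[f,0,c["cx"]],[0,f,c["cy"]],[0,0,1.]])
    v,u=np.mgrid[0:480,0:640].astype(float)
    x=(u-c["cx"])/f;y=(v-c["cy"])/f;a=x.copy();b=y.copy()
    for _ in range(15):
        k=1+c["k1"]*(a*a+b*b);a=x/k;b=y/k
    P=np.stack([a*d,-b*d,-d],-1)@c["T"][:3,:3].T+c["T"][:3,3]
    P[d<=0]=np.nan
    return P
def proj(c,p):
    f=240/np.tan(np.radians(c["vertical_fov"])/2)
    q=(np.atleast_2d(p)-c["T"][:3,3])@c["T"][:3,:3]
    a=q[:,0]/-q[:,2];b=-q[:,1]/-q[:,2];k=1+c["k1"]*(a*a+b*b)
    return np.stack([a*k*f+c["cx"],b*k*f+c["cy"]],-1)
E
python3 - <<'E'
from h import *
print(get_state())
for n in("top","scene"):
    c=cap(n);cv2.imwrite(f"pics/{n}0.png",c["image"]);print(n,c["T"].round(3).tolist(),c["vertical_fov"],c["k1"])
    np.save(n+"0.npy",cloud(c))
E
```

```text
{'time': 0.0, 'q': array([ 1.11018661,  0.62930882,  0.03844621,  1.518339  , -0.02696803,
        0.9962855 , -0.02002555]), 'joint_vel': array([ 0.00049389,  0.00088243,  0.00149618,  0.00077601, -0.00076518,
        0.00164263, -0.00021911]), 'joint_torque': array([ 2.07209951e-04, -5.49717414e+01,  1.14304908e+00, -1.86628300e+01,
       -5.23881451e-02,  2.36260687e-02,  1.48514432e-04]), 'ee_pos': array([ 0.24977761, -0.59939109,  0.20458766]), 'tool_rot': array([ 9.80579518e-01,  1.96119808e-01, -2.03552988e-04, -8.88281612e-04]), 'ft_force': array([-0.11190023,  0.25639264,  0.14820366]), 'torque': array([-0.029279  , -0.00122228, -0.01092902]), 'width': 0.09389689272220302}
top [[-0.004, 0.981, -0.192, 0.392], [-1.0, -0.002, 0.012, 0.078], [0.012, 0.192, 0.981, 1.037], [0.0, 0.0, 0.0, 1.0]] 47.344227069943706 -0.0778451504162361
scene [[0.826, -0.392, 0.406, 0.895], [0.564, 0.554, -0.613, -0.488], [0.016, 0.735, 0.678, 0.7], [0.0, 0.0, 0.0, 1.0]] 52.375767703431805 -0.009142484877539322
```

View pics/top0.png

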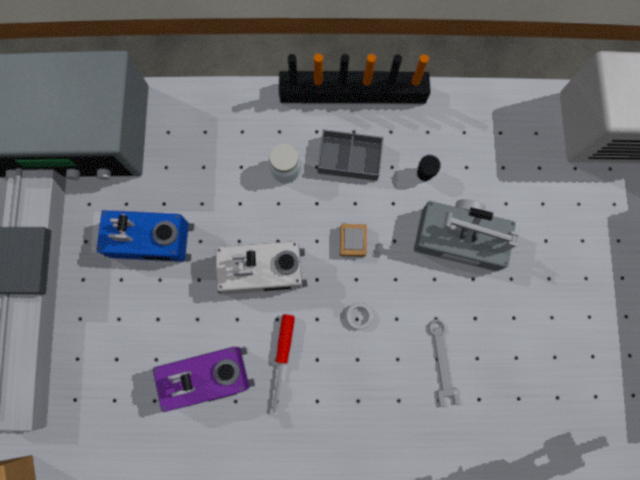

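View pics/scene0.png

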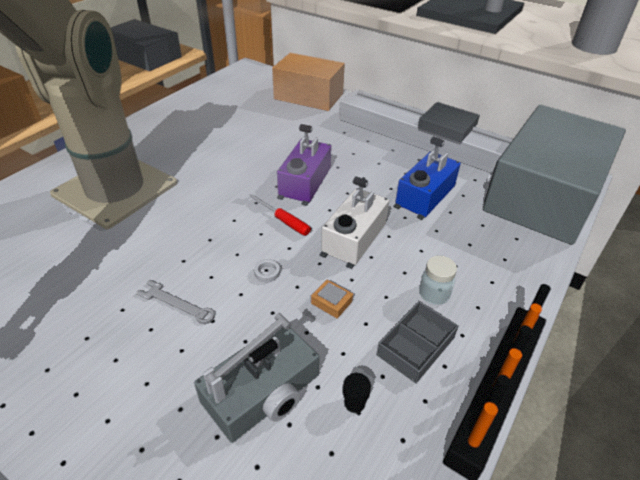

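The top view shows the white relay at about (260,267) with its button at (285,262). The grey shutter box is at (467,235), with its port pointing up (+x) and the catch hinge near (514,240). Next I fit the box poses from the depth clouds.

```bash
cat > fit.py <<'E'
from h import *
c=cap("top");P=np.load("top0.npy");S=np.load("scene0.npy")
def near(u,v): return np.nanmedian(P[v-3:v+4,u-3:u+4].reshape(-1,3),0)
for nm,(u,v),h,(lx,ly),rad in(("relay",(247,280),.070,(.08,.15),.12),("shutter",(445,248),.060,(.09,.17),.13)):
    print(nm,"seed",near(u,v).round(3))
    for cn,C in(("top",P),("scene",S)):
        Q=C.reshape(-1,3);Q=Q[np.isfinite(Q).all(1)]
        ctr=near(u,v)[:2] if cn=="top" else best[:2]
        q=Q[(np.hypot(*(Q[:,:2]-ctr).T)<rad)&(Q[:,2]>h-.012)&(Q[:,2]<h+.008)]
        r=cv2.minAreaRect(q[:,:2].astype(np.float32)*1000)
        print(cn,len(q),np.median(q[:,2]).round(4),r)
        b=cv2.boxPoints(r)/1000;
        if cn=="top":best=np.array(r[0])/1000
E
python3 fit.py
```

```text
relay seed [0.515 0.198 0.07 ]
top 2862 0.07 ((491.3203125, 176.1269073486328), (180.8101348876953, 150.5387725830078), 4.442911624908447)
scene 1714 0.07 ((482.0064697265625, 174.789794921875), (203.47015380859375, 153.6661834716797), 3.9796645641326904)
shutter seed [ 0.573 -0.16   0.06 ]
top 3589 0.06 ((609.731201171875, -206.1014404296875), (169.61260986328125, 113.4950942993164), 76.01837158203125)
scene 5208 0.0601 ((637.42724609375, -207.5649871826172), (179.72535705566406, 159.005859375), 76.23963928222656)
```

```bash
cat > fit.py <<'E'
from h import *
from scipy.optimize import minimize
P=np.load("top0.npy");S=np.load("scene0.npy")
def comp(C,near,h):
    m=((abs(C[...,2]-h)<.004)&(np.hypot(C[...,0]-near[0],C[...,1]-near[1])<.13)).astype(np.uint8)
    n,l,st,ce=cv2.connectedComponentsWithStats(m,connectivity=4)
    k=[i for i in range(1,n) if st[i,4]>60];return C[np.isin(l,k)][:,:2]
for nm,near,h,(lx,ly) in(("relay",(.53,.165),.070,(.08,.15)),("shutter",(.60,-.20),.060,(.09,.17))):
    qs=[comp(P,near,h),comp(S,near,h)]
    for tag,q in(("top",qs[0]),("scene",qs[1]),("both",np.vstack(qs))):
        def cost(p):
            cs,sn=np.cos(p[2]),np.sin(p[2]);d=q-p[:2]
            x=d[:,0]*cs+d[:,1]*sn;y=-d[:,0]*sn+d[:,1]*cs
            o=np.maximum(abs(x)-lx/2,0)+np.maximum(abs(y)-ly/2,0)
            return np.minimum(o,.006).sum()
        b=min((minimize(cost,[near[0],near[1],a],method="Nelder-Mead",options=dict(initial_simplex=[[near[0],near[1],a],[near[0]+.03,near[1],a],[near[0],near[1]+.03,a],[near[0],near[1],a+.15]],xatol=1e-5,maxiter=2000)) for a in np.arange(-.4,.41,.1)),key=lambda r:r.fun)
        cs,sn=np.cos(b.x[2]),np.sin(b.x[2]);d=q-b.x[:2]
        x=d[:,0]*cs+d[:,1]*sn;y=-d[:,0]*sn+d[:,1]*cs
        print(nm,tag,len(q),b.x.round(4),b.fun.round(3),np.percentile(x,[1,99]).round(4),np.percentile(y,[1,99]).round(4))
E
python3 fit.py
```

```text
relay top 2719 [0.5408 0.18   0.0746] 0.002 [-0.0393  0.0389] [-0.0737  0.0734]
relay scene 1318 [0.5429 0.179  0.0872] 0.006 [-0.0391  0.0393] [-0.074   0.0707]
relay both 4037 [0.5416 0.1797 0.0771] 0.039 [-0.0398  0.0396] [-0.0741  0.0735]
shutter top 3314 [ 0.6014 -0.2039 -0.2472] 0.824 [-0.0448  0.0612] [-0.0818  0.0828]
shutter scene 4548 [ 0.612  -0.2078 -0.3366] 1.12 [-0.048   0.0531] [-0.0838  0.0834]
shutter both 7862 [ 0.6032 -0.2043 -0.2457] 2.511 [-0.0457  0.0618] [-0.0831  0.0826]
```

```bash
python3 -m crank '[{"tz":0.06,"tx":0.03,"ty":0.05,"jaw":0},{"tx":0.296,"ty":0.70,"tz":0.09,"az":1.254,"jaw":0},{"tx":0.296,"ty":0.70,"tz":0.09,"az":1.254,"jaw":0},{"tx":0.296,"ty":0.70,"tz":0.09,"az":1.254,"jaw":0},{"tx":0.296,"ty":0.70,"tz":0.09,"az":1.254,"jaw":0},{"tx":0.296,"ty":0.70,"tz":0.09,"az":1.254,"jaw":0},{"tx":0.296,"ty":0.70,"tz":0.09,"az":1.254,"jaw":0},{"tx":0.296,"ty":0.70,"tz":0.09,"az":1.254,"jaw":0},{"tx":0.296,"ty":0.70,"tz":0.09,"az":1.254,"jaw":0},{"tx":0.296,"ty":0.70,"tz":0.09,"az":1.254,"jaw":0},{"tx":0.296,"ty":0.70,"tz":0.09,"az":1.254,"jaw":0},{"tx":0.296,"ty":0.70,"tz":0.09,"az":1.254,"jaw":0}]'
```

```text
validation failed for argument at $[0]...
```

```bash
python3 -m crank '[{"tx":0.03,"ty":0.05,"tz":0.06,"ax":0,"ay":0,"az":0,"jaw":0},{"tx":0.296,"ty":0.70,"tz":0.09,"ax":0,"ay":0,"az":1.254,"jaw":0},{"tx":0.296,"ty":0.70,"tz":0.09,"ax":0,"ay":0,"az":1.254,"jaw":0},{"tx":0.296,"ty":0.70,"tz":0.09,"ax":0,"ay":0,"az":1.254,"jaw":0},{"tx":0.296,"ty":0.70,"tz":0.09,"ax":0,"ay":0,"az":1.254,"jaw":0},{"tx":0.296,"ty":0.70,"tz":0.09,"ax":0,"ay":0,"az":1.254,"jaw":0},{"tx":0.296,"ty":0.70,"tz":0.09,"ax":0,"ay":0,"az":1.254,"jaw":0},{"tx":0.296,"ty":0.70,"tz":0.09,"ax":0,"ay":0,"az":1.254,"jaw":0},{"tx":0.296,"ty":0.70,"tz":0.09,"ax":0,"ay":0,"az":1.254,"jaw":0},{"tx":0.296,"ty":0.70,"tz":0.09,"ax":0,"ay":0,"az":1.254,"jaw":0},{"tx":0.296,"ty":0.70,"tz":0.09,"ax":0,"ay":0,"az":1.254,"jaw":0},{"tx":0.296,"ty":0.70,"tz":0.09,"ax":0,"ay":0,"az":1.254,"jaw":0}]'
```

```text
time: 1.65
ee_pos: [0.5346, 0.0737, 0.2929]
tool_rot: [0.679, 0.734, -0.001, -0.0]
ft_force: [0.3, -0.5, 0.3]
width: 0.094
```

```bash
cat > model.py <<'E'
from h import *
RL=(.5416,.1797,.0775); SH=(.6032,-.2043,-.2457)
def w(b,p):
    p=np.atleast_2d(p).astype(float);q=p.copy();cs,sn=np.cos(b[2]),np.sin(b[2])
    q[:,0]=b[0]+cs*p[:,0]-sn*p[:,1];q[:,1]=b[1]+sn*p[:,0]+cs*p[:,1];return q
def relay(L=0,b=None):
    b=b or RL;t=L-.3
    return {"btn":w(b,[0,-.052,.092])[0],"piv":w(b,[0,.02,.09])[0],"knob":w(b,[0,.02+.055*np.sin(t),.09+.055*np.cos(t)])[0],
     **{f"c{i}":w(b,[x,y,.07])[0] for i,(x,y) in enumerate([(.04,.075),(.04,-.075),(-.04,-.075),(-.04,.075)])}}
def shut(C=.1,L=0,b=None):
    b=b or SH;t=.35-L
    return {"hinge":w(b,[-.003,-.07,.1])[0],"pin":w(b,[-.003,-.07+.125*np.cos(C),.1+.125*np.sin(C)])[0],
     "handle":w(b,[.06*np.sin(t),0,.07+.06*np.cos(t)])[0],
     **{f"c{i}":w(b,[x,y,.06])[0] for i,(x,y) in enumerate([(.045,.085),(.045,-.085),(-.045,-.085),(-.045,.085)])}}
def draw(c,d,fn):
    im=c["image"].copy()
    for k,p in d.items():
        u=proj(c,p)[0].round().astype(int);cv2.drawMarker(im,tuple(int(i) for i in u),(0,0,255),0,10,1);cv2.putText(im,k,(int(u[0])+4,int(u[1])-4),0,.4,(0,255,0),1)
    cv2.imwrite(fn,im)
E
python3 - <<'E'
from model import *
c=cap("wrist");s=get_state();print(s["ee_pos"],s["width"])
draw(c,relay(0),"pics/w1.png");P=cloud(c);np.save("w1.npy",P)
m=lambda b: None
d=relay(0)
for k in("btn","knob"):
    q=P[(np.hypot(P[...,0]-d[k][0],P[...,1]-d[k][1])<.03)&(abs(P[...,2]-d[k][2])<.012)]
    # button top: top-most points
    if k=="btn": q=q[abs(q[:,2]-.092)<.003]
    print(k,d[k].round(4),len(q),q.mean(0).round(4) if len(q) else 0,np.percentile(q,[2,98],axis=0).round(4).tolist() if len(q) else 0)
E
```

```text
[0.5369044  0.08500922 0.29372171] 0.09437048175275772
btn [0.5456 0.1279 0.092 ] 575 [0.547  0.1288 0.0923] [[0.5347, 0.1169, 0.0898], [0.5591, 0.1405, 0.0941]]
knob [0.5413 0.1834 0.1425] 656 [0.5426 0.1836 0.1488] [[0.5289, 0.1766, 0.1433], [0.5567, 0.1913, 0.1519]]
```

View pics/w1.png

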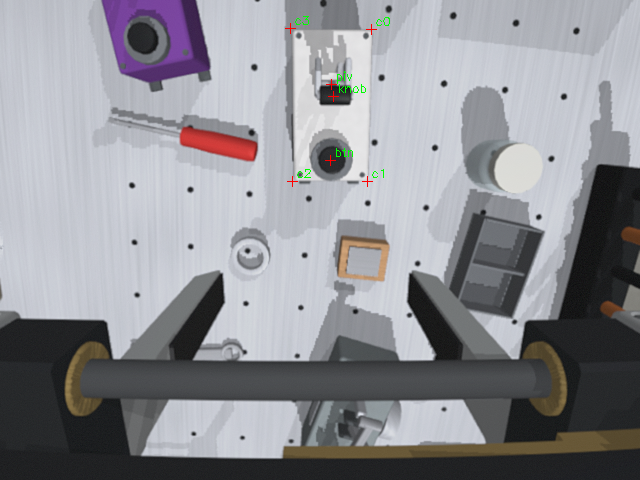

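The overlay puts the button at (330,158) and the knob at (333,95), within 1 mm of the depth reading. I close the jaw and hover over the button.

```bash
sed -i 's/^RL=(.5416,.1797/RL=(.5429,.1803/' model.py; python3 -m crank '[{"tx":0.010,"ty":0.044,"tz":-0.04,"ax":0,"ay":0,"az":0,"jaw":1},{"tx":0.010,"ty":0.044,"tz":-0.1,"ax":0,"ay":0,"az":0,"jaw":1},{"tx":0.010,"ty":0.044,"tz":-0.15,"ax":0,"ay":0,"az":0,"jaw":1},{"tx":0.010,"ty":0.044,"tz":-0.185,"ax":0,"ay":0,"az":0,"jaw":1},{"tx":0.010,"ty":0.044,"tz":-0.185,"ax":0,"ay":0,"az":0,"jaw":1},{"tx":0.010,"ty":0.044,"tz":-0.185,"ax":0,"ay":0,"az":0,"jaw":1},{"tx":0.010,"ty":0.044,"tz":-0.185,"ax":0,"ay":0,"az":0,"jaw":1},{"tx":0.010,"ty":0.044,"tz":-0.185,"ax":0,"ay":0,"az":0,"jaw":1}]'
```

```text
time: 2.7
ee_pos: [0.5478, 0.1291, 0.1101]
tool_rot: [0.675, 0.738, 0.005, -0.001]
ft_force: [-0.0, 0.5, 0.3]
width: 0.0171
```

```bash
python3 -m crank '[{"tx":-0.001,"ty":0,"tz":-0.010,"ax":0,"ay":0,"az":0,"jaw":1},{"tx":-0.001,"ty":0,"tz":-0.015,"ax":0,"ay":0,"az":0,"jaw":1},{"tx":-0.001,"ty":0,"tz":-0.018,"ax":0,"ay":0,"az":0,"jaw":1},{"tx":-0.001,"ty":0,"tz":-0.021,"ax":0,"ay":0,"az":0,"jaw":1},{"tx":-0.001,"ty":0,"tz":-0.024,"ax":0,"ay":0,"az":0,"jaw":1},{"tx":-0.001,"ty":0,"tz":-0.024,"ax":0,"ay":0,"az":0,"jaw":1},{"tx":-0.001,"ty":0,"tz":-0.024,"ax":0,"ay":0,"az":0,"jaw":1}]'
```

```text
time: 3.58
ee_pos: [0.5464, 0.129, 0.0863]
tool_rot: [0.675, 0.738, 0.005, -0.001]
ft_force: [-2.1, -0.9, 5.8]
width: 0.0003
```

```bash
python3 - <<'E'
from model import *
c=cap("scene");S=cloud(c)
for L in(0,1.65):
    k=relay(L)["knob"];d=np.linalg.norm(S-k,axis=-1);print(L,k.round(4),(d<.014).sum())
E
```

```text
0 [0.5426 0.184  0.1425] 0
1.65 [0.5372 0.2537 0.102 ] 12
```

```bash
python3 -m crank '[{"tx":0,"ty":0,"tz":0.04,"ax":0,"ay":0,"az":0,"jaw":0.6},{"tx":-0.004,"ty":0.05,"tz":0.06,"ax":0,"ay":0,"az":-0.01,"jaw":0.4},{"tx":-0.009,"ty":0.1,"tz":0.06,"ax":0,"ay":0,"az":-0.01,"jaw":0.4},{"tx":-0.009,"ty":0.125,"tz":0.04,"ax":0,"ay":0,"az":-0.01,"jaw":0.4},{"tx":-0.009,"ty":0.125,"tz":0.04,"ax":0,"ay":0,"az":-0.01,"jaw":0.4},{"tx":-0.009,"ty":0.125,"tz":0.04,"ax":0,"ay":0,"az":-0.01,"jaw":0.4}]'; python3 - <<'E'
from model import *
c=cap("wrist");draw(c,relay(1.65),"pics/w2.png");P=cloud(c)
k=relay(1.65)["knob"];q=P[(np.linalg.norm(P-k,axis=-1)<.02)&(P[...,2]>.1)]
print(get_state()["width"],k.round(4),len(q),q.mean(0).round(4),np.percentile(q,[2,98],axis=0).round(4).tolist())
E
```

```text
time: 4.38
ee_pos: [0.5378, 0.2524, 0.1262]
tool_rot: [0.679, 0.734, 0.004, -0.001]
ft_force: [0.7, 0.0, -0.5]
width: 0.0549
0.05587616436918452 [0.5372 0.2537 0.102 ] 1572 [0.5375 0.2541 0.1075] [[0.5238, 0.2363, 0.1012], [0.5509, 0.2623, 0.1112]]
```

View pics/w2.png

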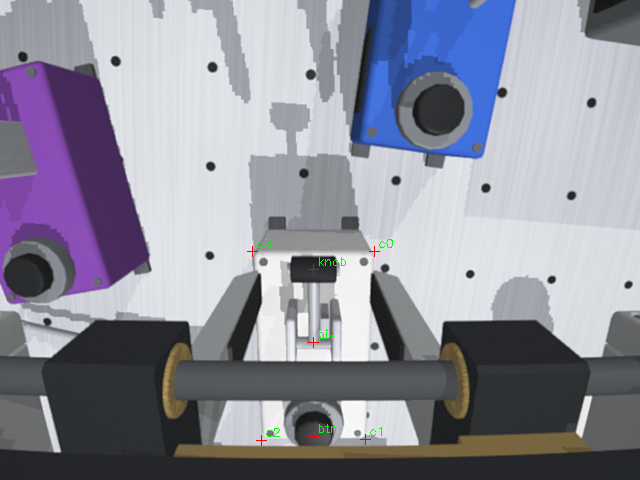

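The lever has dropped: the knob shows at (313,268), on the model point. I descend and grip its end studs.

```bash
python3 -m crank '[{"tx":0,"ty":0.001,"tz":-0.02,"ax":0,"ay":0,"az":0,"jaw":0.4},{"tx":0,"ty":0.001,"tz":-0.042,"ax":0,"ay":0,"az":0,"jaw":0.4},{"tx":0,"ty":0.001,"tz":-0.042,"ax":0,"ay":0,"az":0,"jaw":0.4},{"tx":0,"ty":0.001,"tz":-0.042,"ax":0,"ay":0,"az":0,"jaw":1},{"tx":0,"ty":0.001,"tz":-0.042,"ax":0,"ay":0,"az":0,"jaw":1},{"tx":0,"ty":0.001,"tz":-0.042,"ax":0,"ay":0,"az":0,"jaw":1},{"tx":0,"ty":0.001,"tz":-0.042,"ax":0,"ay":0,"az":0,"jaw":1}]'; python3 - <<'E'
from model import *
e=get_state()["ee_pos"]
for L in(1.65,1.4,1.1,.8,.5,.3,.15,.02):print(L,((relay(L)["knob"]-relay(1.65)["knob"])).round(4))
E
```

```text
time: 5.3
ee_pos: [0.5369, 0.2531, 0.0851]
tool_rot: [0.68, 0.734, 0.004, -0.001]
ft_force: [-4.0, -0.5, 6.7]
width: 0.0291
1.65 [0. 0. 0.]
1.4 [ 0.0004 -0.0046  0.0129]
1.1 [ 0.0011 -0.0142  0.0263]
0.8 [ 0.0021 -0.0272  0.0362]
0.5 [ 0.0033 -0.0426  0.0419]
0.3 [ 0.0042 -0.0535  0.043 ]
0.15 [ 0.0048 -0.0617  0.0423]
0.02 [ 0.0053 -0.0687  0.0408]
```

```bash
python3 -m crank '[{"tx":0,"ty":-0.002,"tz":0.006,"ax":0,"ay":0,"az":0,"jaw":1},{"tx":0,"ty":-0.0046,"tz":0.013,"ax":0,"ay":0,"az":0,"jaw":1},{"tx":0.001,"ty":-0.009,"tz":0.020,"ax":0,"ay":0,"az":0,"jaw":1},{"tx":0.001,"ty":-0.0142,"tz":0.0263,"ax":0,"ay":0,"az":0,"jaw":1},{"tx":0.002,"ty":-0.0205,"tz":0.0317,"ax":0,"ay":0,"az":0,"jaw":1},{"tx":0.002,"ty":-0.0272,"tz":0.0362,"ax":0,"ay":0,"az":0,"jaw":1},{"tx":0.003,"ty":-0.035,"tz":0.0396,"ax":0,"ay":0,"az":0,"jaw":1},{"tx":0.003,"ty":-0.0426,"tz":0.0419,"ax":0,"ay":0,"az":0,"jaw":1},{"tx":0.004,"ty":-0.0535,"tz":0.043,"ax":0,"ay":0,"az":0,"jaw":1},{"tx":0.005,"ty":-0.0617,"tz":0.0423,"ax":0,"ay":0,"az":0,"jaw":1},{"tx":0.005,"ty":-0.0675,"tz":0.0412,"ax":0,"ay":0,"az":0,"jaw":1},{"tx":0.005,"ty":-0.0675,"tz":0.0412,"ax":0,"ay":0,"az":0,"jaw":1}]'
```

```text
time: 6.8
ee_pos: [0.5422, 0.1833, 0.1266]
tool_rot: [0.68, 0.733, 0.003, -0.0]
ft_force: [-4.0, 0.4, 6.2]
width: 0.0286
```

```bash
python3 -m crank '[{"tx":0,"ty":0,"tz":0,"ax":0,"ay":0,"az":0,"jaw":0.5},{"tx":0,"ty":0,"tz":0,"ax":0,"ay":0,"az":0,"jaw":0.4},{"tx":0,"ty":0,"tz":0,"ax":0,"ay":0,"az":0,"jaw":0.4},{"tx":0,"ty":0,"tz":0.02,"ax":0,"ay":0,"az":0,"jaw":0.4},{"tx":0,"ty":0,"tz":0.06,"ax":0,"ay":0,"az":0,"jaw":0.4},{"tx":0,"ty":0,"tz":0.12,"ax":0,"ay":0,"az":0,"jaw":0.4},{"tx":0,"ty":-0.05,"tz":0.16,"ax":0,"ay":0,"az":0,"jaw":0.4},{"tx":0,"ty":-0.1,"tz":0.17,"ax":0,"ay":0,"az":0,"jaw":0.4},{"tx":0,"ty":-0.1,"tz":0.17,"ax":0,"ay":0,"az":0,"jaw":0.4}]'; python3 - <<'E'
from model import *
c=cap("wrist");P=cloud(c)
for L in(0,1.65):
    k=relay(L)["knob"];q=P[np.linalg.norm(P-k,axis=-1)<.016];print(L,k.round(4),len(q),q.mean(0).round(4) if len(q) else 0)
s=get_state();print(s["ee_pos"],s["time"])
E
```

```text
time: 7.92
ee_pos: [0.5433, 0.0779, 0.2976]
tool_rot: [0.683, 0.73, 0.003, 0.002]
ft_force: [0.6, 0.5, 0.1]
width: 0.0562
0 [0.5426 0.184  0.1425] 640 [0.5428 0.1837 0.1488]
1.65 [0.5372 0.2537 0.102 ] 0 0
[0.54266366 0.0810878  0.29697896] 7.975
```

The relay lever stays up: 640 depth points sit at the up position and none at the dropped one. Next is an overview of the shutter.

```bash
python3 -m crank '[{"tx":0.034,"ty":-0.392,"tz":0.02,"ax":0,"ay":0,"az":-0.313,"jaw":0.4},{"tx":0.034,"ty":-0.392,"tz":0.02,"ax":0,"ay":0,"az":-0.313,"jaw":0.4},{"tx":0.034,"ty":-0.392,"tz":0.02,"ax":0,"ay":0,"az":-0.313,"jaw":0.4},{"tx":0.034,"ty":-0.392,"tz":0.02,"ax":0,"ay":0,"az":-0.313,"jaw":0.4},{"tx":0.034,"ty":-0.392,"tz":0.02,"ax":0,"ay":0,"az":-0.313,"jaw":0.4},{"tx":0.034,"ty":-0.392,"tz":0.02,"ax":0,"ay":0,"az":-0.313,"jaw":0.4},{"tx":0.034,"ty":-0.392,"tz":0.02,"ax":0,"ay":0,"az":-0.313,"jaw":0.4},{"tx":0.034,"ty":-0.392,"tz":0.02,"ax":0,"ay":0,"az":-0.313,"jaw":0.4},{"tx":0.034,"ty":-0.392,"tz":0.02,"ax":0,"ay":0,"az":-0.313,"jaw":0.4}]'; python3 - <<'E'
from model import *
c=cap("wrist");s=get_state();print(s["ee_pos"],s["width"])
draw(c,shut(.1),"pics/w3.png");P=cloud(c);np.save("w3.npy",P)
b=SH;cs,sn=np.cos(b[2]),np.sin(b[2]);D=P-[b[0],b[1],0]
Q=np.stack([D[...,0]*cs+D[...,1]*sn,-D[...,0]*sn+D[...,1]*cs,D[...,2]],-1)
m=(abs(Q[...,0])<.06)&(abs(Q[...,1])<.1)&(Q[...,2]>.085)
q=Q[m]
for y in np.arange(-.08,.08,.01):
    t=q[(q[:,1]>y)&(q[:,1]<y+.01)&(q[:,0]<.011)]
    if len(t):print(round(y,3),len(t),np.percentile(t[:,0],[3,97]).round(4),np.percentile(t[:,2],[50,97]).round(4))
h=q[(q[:,2]>.118)&(q[:,0]>.005)&(abs(q[:,1])<.035)];print("handle",h.mean(0).round(4),np.percentile(h,[2,98],axis=0).round(4).tolist())
E
```

```text
time: 9.1
ee_pos: [0.5776, -0.3073, 0.3167]
tool_rot: [0.786, 0.618, 0.004, -0.0]
ft_force: [0.0, -0.2, 0.5]
width: 0.0565
[ 0.5775289  -0.30740113  0.31696374] 0.05659893926725677
-0.08 13646 [-0.0499  0.007 ] [0.4317 0.4391]
-0.07 234 [-0.0149  0.0088] [0.1089 0.1122]
-0.06 98 [-0.0079  0.0013] [0.1092 0.1113]
-0.05 100 [-0.0079  0.0012] [0.1115 0.1138]
-0.04 99 [-0.0079  0.0011] [0.1134 0.1152]
-0.03 115 [-0.0079  0.002 ] [0.1153 0.1174]
-0.02 111 [-0.0079  0.0019] [0.1172 0.1191]
-0.01 171 [-0.0078  0.0104] [0.1184 0.1212]
-0.0 184 [-0.0078  0.0101] [0.1204 0.1228]
0.01 123 [-0.0078  0.0016] [0.1232 0.1252]
0.02 132 [-0.0078  0.0015] [0.1253 0.1269]
0.03 138 [-0.0078  0.0026] [0.127 0.129]
0.04 221 [-0.0151  0.0086] [0.129  0.1311]
0.05 294 [-0.0158  0.0093] [0.1303 0.132 ]
handle [0.0201 0.0006 0.1325] [[0.0128, -0.0195, 0.1265], [0.0282, 0.0207, 0.1359]]
```

View pics/w3.png

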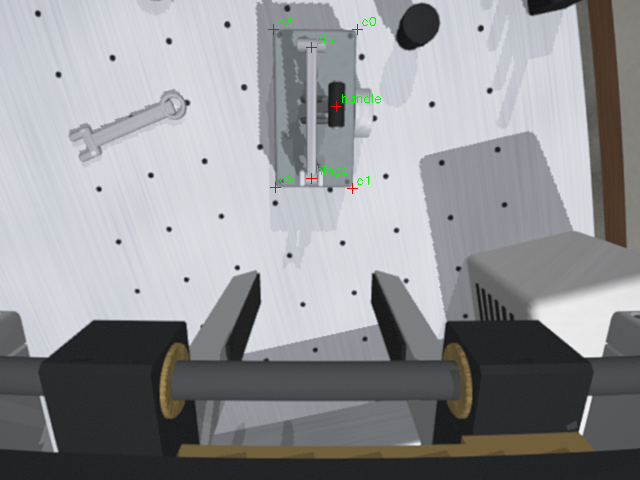

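```bash
python3 - <<'E'
from model import *
P=np.load("top0.npy");q=P[(P[...,2]>.12)&(P[...,1]<-.28)&(P[...,0]>.5)&(P[...,2]<.6)];print(q.min(0),q.max(0))
q=q[q[:,1]>-.5];print(q.min(0) if len(q) else 0)
p0=shut(.19)["pin"];print("pin",p0.round(4))
for C in(.19,.4,.6,.8,1,1.2,1.4,1.57,1.75,1.95,2.1,2.18):print(C,(shut(C)["pin"]-p0).round(3))
for L in(0,.15,.3,.45,.6,.75,.9):print(L,shut(0,L)["handle"].round(4),(shut(0,L)["handle"]-shut(0,0)["handle"]).round(4))
E
```

```text
[ 0.75478867 -0.5150232   0.12002996] [ 0.91805416 -0.42797943  0.17528294]
[ 0.75478867 -0.49999449  0.12002996]
pin [ 0.6131 -0.1524  0.1236]
0.19 [0. 0. 0.]
0.4 [-0.002 -0.007  0.025]
0.6 [-0.005 -0.019  0.047]
0.8 [-0.009 -0.035  0.066]
1 [-0.013 -0.054  0.082]
1.2 [-0.019 -0.075  0.093]
1.4 [-0.025 -0.098  0.1  ]
1.57 [-0.03  -0.119  0.101]
1.75 [-0.035 -0.141  0.099]
1.95 [-0.041 -0.164  0.093]
2.1 [-0.045 -0.18   0.084]
2.18 [-0.047 -0.188  0.079]
0 [ 0.6232 -0.2093  0.1264] [0. 0. 0.]
0.15 [ 0.6148 -0.2072  0.1288] [-0.0084  0.0021  0.0024]
0.3 [ 0.6061 -0.205   0.1299] [-0.017   0.0043  0.0036]
0.45 [ 0.5974 -0.2028  0.1297] [-0.0258  0.0065  0.0033]
0.6 [ 0.5888 -0.2007  0.1281] [-0.0344  0.0086  0.0018]
0.75 [ 0.5805 -0.1986  0.1253] [-0.0426  0.0107 -0.0011]
0.9 [ 0.5728 -0.1967  0.1212] [-0.0504  0.0126 -0.0052]
```

The overlay agrees within 1 mm. From the bar's slope the catch is at about 0.19 rad, which puts the pin at (0.613,-0.152,0.124), pixel (312,45). I hover, descend and grip the pin ends.

```bash
python3 -m crank '[{"tx":0.010,"ty":0.05,"tz":-0.03,"ax":0,"ay":0,"az":0,"jaw":0.4},{"tx":0.022,"ty":0.1,"tz":-0.06,"ax":0,"ay":0,"az":0,"jaw":0.4},{"tx":0.0356,"ty":0.155,"tz":-0.1,"ax":0,"ay":0,"az":0,"jaw":0.4},{"tx":0.0356,"ty":0.155,"tz":-0.15,"ax":0,"ay":0,"az":0,"jaw":0.4},{"tx":0.0356,"ty":0.155,"tz":-0.16,"ax":0,"ay":0,"az":0,"jaw":0.4},{"tx":0.0356,"ty":0.155,"tz":-0.16,"ax":0,"ay":0,"az":0,"jaw":0.4},{"tx":0.0356,"ty":0.155,"tz":-0.16,"ax":0,"ay":0,"az":0,"jaw":0.4}]'
```

```text
time: 10.02
ee_pos: [0.6145, -0.1535, 0.1593]
tool_rot: [0.787, 0.618, 0.005, 0.002]
ft_force: [0.5, -1.0, -0.5]
width: 0.0564
```

```bash
python3 -m crank '[{"tx":-0.001,"ty":0.001,"tz":-0.03,"ax":0,"ay":0,"az":0,"jaw":0.4},{"tx":-0.001,"ty":0.001,"tz":-0.053,"ax":0,"ay":0,"az":0,"jaw":0.4},{"tx":-0.001,"ty":0.001,"tz":-0.053,"ax":0,"ay":0,"az":0,"jaw":0.4},{"tx":-0.001,"ty":0.001,"tz":-0.053,"ax":0,"ay":0,"az":0,"jaw":1},{"tx":-0.001,"ty":0.001,"tz":-0.053,"ax":0,"ay":0,"az":0,"jaw":1},{"tx":-0.001,"ty":0.001,"tz":-0.053,"ax":0,"ay":0,"az":0,"jaw":1},{"tx":-0.001,"ty":0.001,"tz":-0.053,"ax":0,"ay":0,"az":0,"jaw":1}]'
```

```text
time: 10.9
ee_pos: [0.6124, -0.152, 0.1063]
tool_rot: [0.786, 0.618, 0.004, 0.001]
ft_force: [-2.7, 2.4, 0.5]
width: 0.0258
```

```bash
python3 -m crank '[{"tx":-0.001,"ty":-0.003,"tz":0.013,"ax":0,"ay":0,"az":0,"jaw":1},{"tx":-0.002,"ty":-0.007,"tz":0.025,"ax":0,"ay":0,"az":0,"jaw":1},{"tx":-0.005,"ty":-0.019,"tz":0.047,"ax":0,"ay":0,"az":0,"jaw":1},{"tx":-0.009,"ty":-0.035,"tz":0.066,"ax":0,"ay":0,"az":0,"jaw":1},{"tx":-0.013,"ty":-0.054,"tz":0.082,"ax":0,"ay":0,"az":0,"jaw":1},{"tx":-0.019,"ty":-0.075,"tz":0.093,"ax":0,"ay":0,"az":0,"jaw":1},{"tx":-0.025,"ty":-0.098,"tz":0.1,"ax":0,"ay":0,"az":0,"jaw":1},{"tx":-0.030,"ty":-0.119,"tz":0.101,"ax":0,"ay":0,"az":0,"jaw":1},{"tx":-0.035,"ty":-0.141,"tz":0.099,"ax":0,"ay":0,"az":0,"jaw":1},{"tx":-0.041,"ty":-0.164,"tz":0.093,"ax":0,"ay":0,"az":0,"jaw":1},{"tx":-0.045,"ty":-0.180,"tz":0.084,"ax":0,"ay":0,"az":0,"jaw":1},{"tx":-0.045,"ty":-0.180,"tz":0.084,"ax":0,"ay":0,"az":0,"jaw":1}]'
```

```text
time: 12.4
ee_pos: [0.5662, -0.3377, 0.1915]
tool_rot: [0.788, 0.616, 0.003, 0.003]
ft_force: [-2.7, -4.2, 9.3]
width: 0.0244
```

```bash
python3 -m crank '[{"tx":0,"ty":0,"tz":0,"ax":0,"ay":0,"az":0,"jaw":0.5},{"tx":0,"ty":0,"tz":0,"ax":0,"ay":0,"az":0,"jaw":0.4},{"tx":0,"ty":0,"tz":0,"ax":0,"ay":0,"az":0,"jaw":0.4},{"tx":0,"ty":0,"tz":0.02,"ax":0,"ay":0,"az":0,"jaw":0.4},{"tx":0,"ty":0,"tz":0.06,"ax":0,"ay":0,"az":0,"jaw":0.4},{"tx":0,"ty":0,"tz":0.12,"ax":0,"ay":0,"az":0,"jaw":0.4},{"tx":0,"ty":0,"tz":0.13,"ax":0,"ay":0,"az":0,"jaw":0.4}]'; python3 - <<'E'
from model import *
s=get_state();print(s["q"].round(2),s["width"])
S=cloud(cap("scene"))
for C in(.19,1.57,1.9,2.0,2.1,2.2):
    k=shut(C)["pin"];print(C,k.round(3),(np.linalg.norm(S-k,axis=-1)<.012).sum())
E
```

```text
time: 13.28
ee_pos: [0.5687, -0.3378, 0.3263]
tool_rot: [0.788, 0.616, 0.005, 0.007]
ft_force: [0.4, -0.3, -0.7]
width: 0.0565
[ 0.66  0.56 -0.3   1.32  0.16  1.27  0.12] 0.05653116455530508
0.19 [ 0.613 -0.152  0.124] 0
1.57 [ 0.583 -0.271  0.225] 0
1.9 [ 0.573 -0.311  0.218] 0
2.0 [ 0.571 -0.322  0.214] 165
2.1 [ 0.568 -0.333  0.208] 97
2.2 [ 0.565 -0.343  0.201] 0
```

```bash
python3 -m crank '[{"tx":0.02,"ty":0.05,"tz":0.01,"ax":0,"ay":0,"az":-0.18,"jaw":0.28},{"tx":0.04,"ty":0.09,"tz":0.01,"ax":0,"ay":0,"az":-0.36,"jaw":0.28},{"tx":0.0545,"ty":0.1285,"tz":0,"ax":0,"ay":0,"az":-0.54,"jaw":0.28},{"tx":0.0545,"ty":0.1285,"tz":-0.01,"ax":0,"ay":0,"az":-0.72,"jaw":0.28},{"tx":0.0545,"ty":0.1285,"tz":-0.02,"ax":0,"ay":0,"az":-0.9,"jaw":0.28},{"tx":0.0545,"ty":0.1285,"tz":-0.03,"ax":0,"ay":0,"az":-1.08,"jaw":0.28},{"tx":0.0545,"ty":0.1285,"tz":-0.05,"ax":0,"ay":0,"az":-1.26,"jaw":0.28},{"tx":0.0545,"ty":0.1285,"tz":-0.08,"ax":0,"ay":0,"az":-1.44,"jaw":0.28},{"tx":0.0545,"ty":0.1285,"tz":-0.12,"ax":0,"ay":0,"az":-1.571,"jaw":0.28},{"tx":0.0545,"ty":0.1285,"tz":-0.15,"ax":0,"ay":0,"az":-1.571,"jaw":0.28},{"tx":0.0545,"ty":0.1285,"tz":-0.15,"ax":0,"ay":0,"az":-1.571,"jaw":0.28},{"tx":0.0545,"ty":0.1285,"tz":-0.15,"ax":0,"ay":0,"az":-1.571,"jaw":0.28}]'; python3 - <<'E'
from model import *
s=get_state();print(s["q"].round(2),s["width"],s["ee_pos"])
c=cap("scene");draw(c,{"h":shut(2.05)["handle"],"pin":shut(2.05)["pin"],"knob":relay()["knob"]},"pics/s2.png")
E
```

```text
time: 14.82
ee_pos: [0.6229, -0.2092, 0.1756]
tool_rot: [0.993, -0.121, -0.001, 0.007]
ft_force: [-0.2, -0.2, 0.6]
width: 0.0676
[ 0.23  0.67  0.08  1.53 -0.04  0.94 -1.5 ] 0.06759371541104625 [ 0.6228926  -0.20923853  0.17556043]
```

View pics/s2.png

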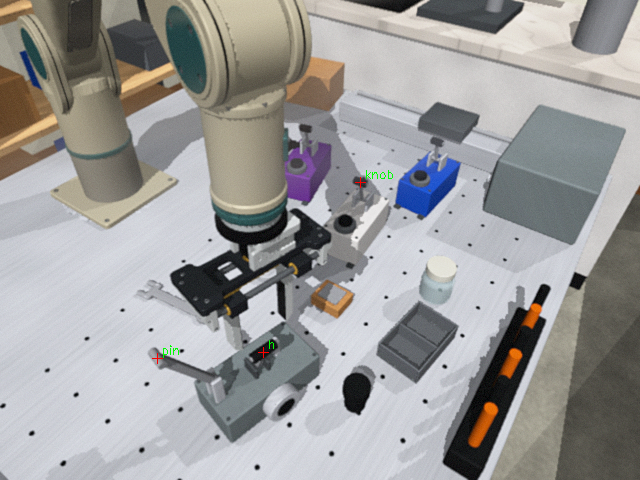

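The scene view shows the catch standing over (pin at 157,357) and the relay lever up (361,181). The gripper is centred above the handle (263,352). I descend and grip the handle's ends.

```bash
python3 -m crank '[{"tx":0,"ty":0,"tz":-0.03,"ax":0,"ay":0,"az":0,"jaw":0.28},{"tx":0,"ty":0,"tz":-0.066,"ax":0,"ay":0,"az":0,"jaw":0.28},{"tx":0,"ty":0,"tz":-0.066,"ax":0,"ay":0,"az":0,"jaw":0.28},{"tx":0,"ty":0,"tz":-0.066,"ax":0,"ay":0,"az":0,"jaw":0.28},{"tx":0,"ty":0,"tz":-0.066,"ax":0,"ay":0,"az":0,"jaw":1},{"tx":0,"ty":0,"tz":-0.066,"ax":0,"ay":0,"az":0,"jaw":1},{"tx":0,"ty":0,"tz":-0.066,"ax":0,"ay":0,"az":0,"jaw":1},{"tx":0,"ty":0,"tz":-0.066,"ax":0,"ay":0,"az":0,"jaw":1}]'
```

```text
time: 15.88
ee_pos: [0.624, -0.209, 0.1111]
tool_rot: [0.993, -0.121, 0.0, 0.007]
ft_force: [-0.6, 1.3, 5.0]
width: 0.0431
```

```bash
python3 -m crank '[{"tx":-0.0042,"ty":0.001,"tz":0.0013,"ax":0,"ay":0,"az":0,"jaw":1},{"tx":-0.0084,"ty":0.0021,"tz":0.0024,"ax":0,"ay":0,"az":0,"jaw":1},{"tx":-0.0127,"ty":0.0032,"tz":0.0031,"ax":0,"ay":0,"az":0,"jaw":1},{"tx":-0.017,"ty":0.0043,"tz":0.0036,"ax":0,"ay":0,"az":0,"jaw":1},{"tx":-0.0214,"ty":0.0054,"tz":0.0036,"ax":0,"ay":0,"az":0,"jaw":1},{"tx":-0.0258,"ty":0.0065,"tz":0.0033,"ax":0,"ay":0,"az":0,"jaw":1},{"tx":-0.0301,"ty":0.0075,"tz":0.0027,"ax":0,"ay":0,"az":0,"jaw":1},{"tx":-0.0344,"ty":0.0086,"tz":0.0018,"ax":0,"ay":0,"az":0,"jaw":1},{"tx":-0.0385,"ty":0.0097,"tz":0.0004,"ax":0,"ay":0,"az":0,"jaw":1},{"tx":-0.0426,"ty":0.0107,"tz":-0.0011,"ax":0,"ay":0,"az":0,"jaw":1},{"tx":-0.0466,"ty":0.0117,"tz":-0.003,"ax":0,"ay":0,"az":0,"jaw":1},{"tx":-0.0466,"ty":0.0117,"tz":-0.003,"ax":0,"ay":0,"az":0,"jaw":1}]'
```

```text
time: 17.38
ee_pos: [0.5797, -0.198, 0.1108]
tool_rot: [0.993, -0.121, 0.003, 0.008]
ft_force: [3.5, -0.1, 10.6]
width: 0.043
```

```bash
python3 -m crank '[{"tx":-0.003,"ty":0.001,"tz":-0.002,"ax":0,"ay":0,"az":0,"jaw":1},{"tx":-0.006,"ty":0.0015,"tz":-0.004,"ax":0,"ay":0,"az":0,"jaw":1},{"tx":-0.009,"ty":0.002,"tz":-0.006,"ax":0,"ay":0,"az":0,"jaw":1},{"tx":-0.012,"ty":0.003,"tz":-0.007,"ax":0,"ay":0,"az":0,"jaw":1},{"tx":-0.012,"ty":0.003,"tz":-0.007,"ax":0,"ay":0,"az":0,"jaw":1},{"tx":-0.012,"ty":0.003,"tz":-0.007,"ax":0,"ay":0,"az":0,"jaw":1},{"tx":-0.012,"ty":0.003,"tz":-0.007,"ax":0,"ay":0,"az":0,"jaw":1}]'
python3 - <<'E'
from model import *
s=get_state();print(s["ee_pos"],s["ft_force"],s["width"])
c=cap("wrist");draw(c,{k:v for k,v in shut(2.05,.9).items() if k in("handle",)},"pics/w4.png")
P=cloud(c);D=P-[SH[0],SH[1],0];cs,sn=np.cos(SH[2]),np.sin(SH[2])
Q=np.stack([D[...,0]*cs+D[...,1]*sn,-D[...,0]*sn+D[...,1]*cs,D[...,2]],-1)
q=Q[(abs(Q[...,1])<.018)&(abs(Q[...,0])<.06)&(Q[...,2]>.10)&(Q[...,2]<.15)];print(len(q),np.percentile(q,[2,50,98],axis=0).round(4).tolist() if len(q) else 0)
E
```

```text
time: 18.25
ee_pos: [0.5702, -0.1956, 0.1061]
tool_rot: [0.993, -0.121, 0.006, 0.008]
ft_force: [3.1, 0.1, 8.1]
width: 0.0426
[ 0.57024326 -0.19564406  0.1061146 ] [3.12787482 0.13493238 8.129211  ] 0.0425809112848027
3431 [[-0.0324, -0.017, 0.1025], [-0.0224, 0.0006, 0.1301], [-0.0103, 0.0171, 0.1327]]
```

View pics/w4.png

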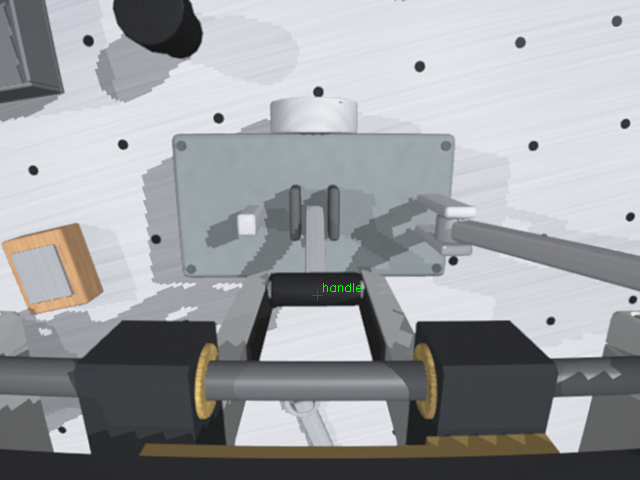

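```bash
cat > lev.py <<'E'
from model import *
from scipy.optimize import least_squares,minimize_scalar
def lev():
    s=get_state();c=cap("wrist");P=cloud(c);D=P-[SH[0],SH[1],0];cs,sn=np.cos(SH[2]),np.sin(SH[2])
    Q=np.stack([D[...,0]*cs+D[...,1]*sn,-D[...,0]*sn+D[...,1]*cs,D[...,2]],-1)
    dark=c["image"].max(2)<60
    q=Q[dark&(abs(Q[...,1])<.018)&(abs(Q[...,0])<.06)&(Q[...,2]>.11)&(Q[...,2]<.15)]
    r=least_squares(lambda p:np.hypot(q[:,0]-p[0],q[:,2]-p[1])-.008,[-.025,.125],loss="soft_l1",f_scale=.001)
    e=w((0,0,-SH[2]),s["ee_pos"]-np.array([SH[0],SH[1],0]))[0]
    print("n",len(q),"handle own x,z",r.x.round(4),"rms",np.sqrt((r.fun**2).mean()).round(4),"L",(.35-np.arctan2(r.x[0],r.x[1]-.07)).round(3),"rad",np.hypot(r.x[0],r.x[1]-.07).round(4))
    print("tcp own",e.round(4),"F",s["ft_force"].round(1),"w",s["width"].round(4),s["time"])
    return c
if __name__=="__main__":
    c=lev()
    for L in(.7,.8,.9):print(L,proj(c,shut(0,L)["handle"]).round(1))
E
python3 lev.py
```

```text
n 2569 handle own x,z [-0.0269  0.1239] rms 0.0005 L 0.813 rad 0.0603Traceback (most recent call last):
  File "lev.py", line 14, in <module>
    c=lev()
  File "lev.py", line 11, in lev
    print("tcp own",e.round(4),"F",s["ft_force"].round(1),"w",s["width"].round(4),s["time"])
                                                              ^^^^^^^^^^^^^^^^
AttributeError: 'float' object has no attribute 'round'
```

The camera fit shows the handle at about 0.81 of 0.9 rad. It slid about 7 mm in the pads, because the studs spin while loaded and lose friction. I'll lead the lever back gently and regrip, this time tilting the tool with the lever so the studs don't spin.

```bash
python3 -m crank '[{"tx":0.008,"ty":-0.002,"tz":0.004,"ax":0,"ay":0,"az":0,"jaw":1},{"tx":0.016,"ty":-0.004,"tz":0.0065,"ax":0,"ay":0,"az":0,"jaw":1},{"tx":0.024,"ty":-0.006,"tz":0.008,"ax":0,"ay":0,"az":0,"jaw":1},{"tx":0.032,"ty":-0.008,"tz":0.009,"ax":0,"ay":0,"az":0,"jaw":1},{"tx":0.040,"ty":-0.010,"tz":0.008,"ax":0,"ay":0,"az":0,"jaw":1},{"tx":0.048,"ty":-0.012,"tz":0.007,"ax":0,"ay":0,"az":0,"jaw":1},{"tx":0.048,"ty":-0.012,"tz":0.006,"ax":0,"ay":0,"az":0,"jaw":0.28},{"tx":0.048,"ty":-0.012,"tz":0.006,"ax":0,"ay":0,"az":0,"jaw":0.28},{"tx":0.048,"ty":-0.012,"tz":0.006,"ax":0,"ay":0,"az":0,"jaw":0.28},{"tx":0.048,"ty":-0.012,"tz":0.04,"ax":0,"ay":0,"az":0,"jaw":0.28},{"tx":0.048,"ty":-0.012,"tz":0.05,"ax":0,"ay":0,"az":0,"jaw":0.28},{"tx":0.048,"ty":-0.012,"tz":0.05,"ax":0,"ay":0,"az":0,"jaw":0.28}]'
cat > plan.py <<'E'
from model import *
import sys
TH0,D=.25,.017
xs=np.array([np.cos(SH[2]),np.sin(SH[2]),0]);ys=np.array([-xs[1],xs[0],0])
def tip(L,th,d=D): return shut(0,L)["handle"]-d*(np.sin(th)*xs+np.cos(th)*np.array([0,0,1.]))
s=get_state();e=s["ee_pos"];u=-R.from_quat(s["tool_rot"]).as_matrix()[:,2]
print("tcp",e.round(4),"tilt own x,y",np.round([u@xs,u@ys],3),"jaw yaw",R.from_quat(s["tool_rot"]).as_matrix()[:2,1].round(3),ys[:2].round(3),"q",s["q"].round(2),"w",round(s["width"],4))
print("approach: shift",(tip(0,TH0)-e).round(4),"above",(tip(0,TH0)+[0,0,.05]-e).round(4),"rot",(TH0*ys).round(4))
for L in(.15,.3,.45,.6,.75,.9,.95):
    th=TH0-.889*L;print(L,(tip(L,th)-tip(0,TH0)).round(4),((th-TH0)*ys).round(3))
E
python3 plan.py; sed -i 's/s\["width"\].round(4)/s["width"]/' lev.py; python3 lev.py
```

```text
time: 19.85
ee_pos: [0.6188, -0.2079, 0.157]
tool_rot: [0.993, -0.121, 0.007, 0.008]
ft_force: [0.5, 0.2, -0.7]
width: 0.0676
tcp [ 0.6188 -0.2079  0.157 ] tilt own x,y [-0.016  0.014] jaw yaw [-0.241 -0.97 ] [0.243 0.97 ] q [ 0.23  0.68  0.07  1.58 -0.04  0.87 -1.5 ] w 0.0676
approach: shift [ 0.0003 -0.0004 -0.0471] above [ 0.0003 -0.0004  0.0029] rot [0.0608 0.2425 0.    ]
0.15 [-0.0062  0.0016  0.002 ] [-0.032 -0.129 -0.   ]
0.3 [-0.0127  0.0032  0.003 ] [-0.065 -0.259 -0.   ]
0.45 [-0.0192  0.0048  0.003 ] [-0.097 -0.388 -0.   ]
0.6 [-0.0257  0.0064  0.0019] [-0.13  -0.517 -0.   ]
0.75 [-0.0319  0.008  -0.0002] [-0.162 -0.647 -0.   ]
0.9 [-0.0377  0.0094 -0.0032] [-0.195 -0.776 -0.   ]
0.95 [-0.0395  0.0099 -0.0045] [-0.205 -0.819 -0.   ]
n 1618 handle own x,z [0.0207 0.1266] rms 0.0006 L 0.0 rad 0.0603
tcp own [0.016  0.0003 0.157 ] F [ 0.5  0.2 -0.7] w 0.06759783107566597 19.85
0.7 [[315.  326.5]]
0.8 [[315.  332.8]]
0.9 [[314.9 338.2]]
```

```bash
python3 -m crank '[{"tx":0,"ty":0,"tz":0.003,"ax":0.032,"ay":0.13,"az":0,"jaw":0.28},{"tx":0,"ty":0,"tz":0.003,"ax":0.065,"ay":0.258,"az":0,"jaw":0.28},{"tx":0,"ty":0,"tz":-0.02,"ax":0.065,"ay":0.258,"az":0,"jaw":0.28},{"tx":0,"ty":0,"tz":-0.047,"ax":0.065,"ay":0.258,"az":0,"jaw":0.28},{"tx":0,"ty":0,"tz":-0.047,"ax":0.065,"ay":0.258,"az":0,"jaw":0.28},{"tx":0,"ty":0,"tz":-0.047,"ax":0.065,"ay":0.258,"az":0,"jaw":0.28},{"tx":0,"ty":0,"tz":-0.047,"ax":0.065,"ay":0.258,"az":0,"jaw":0.28}]'; python3 plan.py
```

```text
time: 20.78
ee_pos: [0.6188, -0.2079, 0.1102]
tool_rot: [0.985, -0.119, -0.125, -0.009]
ft_force: [-0.2, -0.5, -0.1]
width: 0.0677
tcp [ 0.6188 -0.2079  0.1102] tilt own x,y [0.247 0.014] jaw yaw [-0.237 -0.971] [0.243 0.97 ] q [ 0.23  0.88  0.08  1.3  -0.04  1.21 -1.5 ] w 0.0677
approach: shift [ 0.0003 -0.0004 -0.0003] above [ 0.0003 -0.0004  0.0497] rot [0.0608 0.2425 0.    ]
0.15 [-0.0062  0.0016  0.002 ] [-0.032 -0.129 -0.   ]
0.3 [-0.0127  0.0032  0.003 ] [-0.065 -0.259 -0.   ]
0.45 [-0.0192  0.0048  0.003 ] [-0.097 -0.388 -0.   ]
0.6 [-0.0257  0.0064  0.0019] [-0.13  -0.517 -0.   ]
0.75 [-0.0319  0.008  -0.0002] [-0.162 -0.647 -0.   ]
0.9 [-0.0377  0.0094 -0.0032] [-0.195 -0.776 -0.   ]
0.95 [-0.0395  0.0099 -0.0045] [-0.205 -0.819 -0.   ]
```

```bash
python3 -m crank '[{"tx":0,"ty":0,"tz":0,"ax":0,"ay":0,"az":0,"jaw":1},{"tx":0,"ty":0,"tz":0,"ax":0,"ay":0,"az":0,"jaw":1},{"tx":0,"ty":0,"tz":0,"ax":0,"ay":0,"az":0,"jaw":1},{"tx":0,"ty":0,"tz":0,"ax":0,"ay":0,"az":0,"jaw":1}]'
python3 -m crank '[{"tx":-0.0031,"ty":0.0008,"tz":0.001,"ax":-0.016,"ay":-0.065,"az":0,"jaw":1},{"tx":-0.0062,"ty":0.0016,"tz":0.002,"ax":-0.032,"ay":-0.129,"az":0,"jaw":1},{"tx":-0.0095,"ty":0.0024,"tz":0.0026,"ax":-0.048,"ay":-0.194,"az":0,"jaw":1},{"tx":-0.0127,"ty":0.0032,"tz":0.003,"ax":-0.065,"ay":-0.259,"az":0,"jaw":1},{"tx":-0.016,"ty":0.004,"tz":0.003,"ax":-0.081,"ay":-0.323,"az":0,"jaw":1},{"tx":-0.0192,"ty":0.0048,"tz":0.003,"ax":-0.097,"ay":-0.388,"az":0,"jaw":1},{"tx":-0.0225,"ty":0.0056,"tz":0.0025,"ax":-0.113,"ay":-0.452,"az":0,"jaw":1},{"tx":-0.0257,"ty":0.0064,"tz":0.0019,"ax":-0.13,"ay":-0.517,"az":0,"jaw":1},{"tx":-0.0288,"ty":0.0072,"tz":0.0009,"ax":-0.146,"ay":-0.582,"az":0,"jaw":1},{"tx":-0.0319,"ty":0.008,"tz":-0.0002,"ax":-0.162,"ay":-0.647,"az":0,"jaw":1},{"tx":-0.0348,"ty":0.0087,"tz":-0.0017,"ax":-0.179,"ay":-0.712,"az":0,"jaw":1},{"tx":-0.0348,"ty":0.0087,"tz":-0.0017,"ax":-0.179,"ay":-0.712,"az":0,"jaw":1}]'; python3 plan.py | head -1; python3 lev.py
```

```text
time: 21.28
ee_pos: [0.619, -0.2077, 0.1106]
tool_rot: [0.985, -0.119, -0.124, -0.009]
ft_force: [-0.4, 0.5, 3.2]
width: 0.043
time: 22.78
ee_pos: [0.5964, -0.2025, 0.1351]
tool_rot: [0.973, -0.116, 0.197, 0.027]
ft_force: [16.9, 9.0, -5.5]
width: 0.0397
tcp [ 0.5964 -0.2025  0.1351] tilt own x,y [-0.39   0.004] jaw yaw [-0.236 -0.972] [0.243 0.97 ] q [ 0.05  0.58  0.35  2.08 -1.1   0.24 -0.45] w 0.0397
n 2062 handle own x,z [-0.0054  0.1443] rms 0.0024 L 0.422 rad 0.0744
tcp own [-7.100e-03  1.000e-04  1.351e-01] F [16.9  9.  -5.5] w 0.039719182031544585 22.775
0.7 [[315.5 315.4]]
0.8 [[315.4 325.6]]
0.9 [[315.3 335.1]]
```

The wrist ran into joint limits (q5, q6) at that tilt. I release, back off upright and choose a tilt range the arm can reach.

```bash
python3 -m crank '[{"tx":0,"ty":0,"tz":0,"ax":0,"ay":0,"az":0,"jaw":0.28},{"tx":0,"ty":0,"tz":0,"ax":0,"ay":0,"az":0,"jaw":0.28},{"tx":0,"ty":0,"tz":0.02,"ax":0,"ay":0,"az":0,"jaw":0.28},{"tx":0.01,"ty":-0.002,"tz":0.05,"ax":0.03,"ay":0.12,"az":0,"jaw":0.28},{"tx":0.02,"ty":-0.005,"tz":0.05,"ax":0.095,"ay":0.25,"az":0,"jaw":0.28},{"tx":0.024,"ty":-0.006,"tz":0.05,"ax":0.095,"ay":0.378,"az":0,"jaw":0.28},{"tx":0.024,"ty":-0.006,"tz":0.05,"ax":0.156,"ay":0.6,"az":0,"jaw":0.28},{"tx":0.024,"ty":-0.006,"tz":0.05,"ax":0.156,"ay":0.62,"az":0,"jaw":0.28},{"tx":0.024,"ty":-0.006,"tz":0.05,"ax":0.156,"ay":0.62,"az":0,"jaw":0.28},{"tx":0.024,"ty":-0.006,"tz":0.05,"ax":0.156,"ay":0.62,"az":0,"jaw":0.28},{"tx":0.024,"ty":-0.006,"tz":0.05,"ax":0.156,"ay":0.62,"az":0,"jaw":0.28}]'; python3 plan.py|head -2; python3 lev.py; python3 - <<'E'
from model import *
S=cloud(cap("scene"))
for C in(1.9,2.0,2.1,2.2):print(C,(np.linalg.norm(S-shut(C)["pin"],axis=-1)<.012).sum())
print((np.linalg.norm(S-relay()["knob"],axis=-1)<.014).sum())
E
```

```text
time: 24.2
ee_pos: [0.6204, -0.2078, 0.1878]
tool_rot: [0.987, -0.11, -0.117, -0.015]
ft_force: [-0.6, 0.6, 0.1]
width: 0.0674
tcp [ 0.6204 -0.2078  0.1878] tilt own x,y [0.234 0.002] jaw yaw [-0.221 -0.975] [0.243 0.97 ] q [-0.08  0.92  0.8   1.26 -0.54  1.43 -1.09] w 0.0674
approach: shift [-0.0013 -0.0005 -0.0779] above [-0.0013 -0.0005 -0.0279] rot [0.0608 0.2425 0.    ]
n 1320 handle own x,z [0.0206 0.1266] rms 0.0006 L 0.0 rad 0.0602
tcp own [0.0175 0.0008 0.1878] F [-0.6  0.6  0.1] w 0.06739097897793939 24.2
0.7 [[315.5 281.5]]
0.8 [[315.3 286. ]]
0.9 [[315.1 289.6]]
1.9 0
2.0 166
2.1 92
2.2 0
108
```

```bash
python3 -m crank '[{"tx":-0.02,"ty":0.005,"tz":0.01,"ax":-0.04,"ay":-0.15,"az":-0.005,"jaw":0.28},{"tx":-0.04,"ty":0.01,"tz":0.01,"ax":-0.08,"ay":-0.32,"az":-0.01,"jaw":0.28},{"tx":-0.04,"ty":0.01,"tz":0.01,"ax":-0.13,"ay":-0.52,"az":-0.02,"jaw":0.28},{"tx":-0.04,"ty":0.01,"tz":0.01,"ax":-0.13,"ay":-0.52,"az":-0.02,"jaw":0.28},{"tx":-0.04,"ty":0.01,"tz":0.01,"ax":-0.13,"ay":-0.52,"az":-0.02,"jaw":0.28},{"tx":-0.04,"ty":0.01,"tz":0.01,"ax":-0.13,"ay":-0.52,"az":-0.02,"jaw":0.28}]'; python3 plan.py|head -1
```

```text
time: 25.05
ee_pos: [0.5816, -0.1978, 0.1983]
tool_rot: [0.982, -0.119, 0.148, 0.02]
ft_force: [0.5, 0.3, -0.1]
width: 0.0678
tcp [ 0.5816 -0.1978  0.1983] tilt own x,y [-0.296  0.003] jaw yaw [-0.239 -0.971] [0.243 0.97 ] q [-0.2   0.55  0.74  1.96 -0.8   0.58 -0.77] w 0.0678
```

```bash
sed -i 's/^TH0,D=.*/TH0,D=.5,.017/; s/TH0-.889\*L/TH0-.833*L/' plan.py; python3 plan.py
```

```text
tcp [ 0.5816 -0.1978  0.1983] tilt own x,y [-0.296  0.003] jaw yaw [-0.239 -0.971] [0.243 0.97 ] q [-0.2   0.55  0.74  1.96 -0.8   0.58 -0.77] w 0.0678
approach: shift [ 0.0336 -0.0095 -0.0868] above [ 0.0336 -0.0095 -0.0368] rot [0.1216 0.485  0.    ]
0.15 [-0.0065  0.0016  0.0015] [-0.03  -0.121 -0.   ]
0.3 [-0.0132  0.0033  0.002 ] [-0.061 -0.242 -0.   ]
0.45 [-0.0199  0.005   0.0014] [-0.091 -0.364 -0.   ]
0.6 [-0.0265  0.0066 -0.0003] [-0.122 -0.485 -0.   ]
0.75 [-0.0327  0.0082 -0.003 ] [-0.152 -0.606 -0.   ]
0.9 [-0.0384  0.0096 -0.0068] [-0.182 -0.727 -0.   ]
0.95 [-0.0402  0.0101 -0.0082] [-0.192 -0.768 -0.   ]
```

```bash
python3 -m crank '[{"tx":0.01,"ty":-0.003,"tz":0,"ax":0.045,"ay":0.18,"az":0,"jaw":0.28},{"tx":0.02,"ty":-0.006,"tz":0,"ax":0.09,"ay":0.36,"az":0,"jaw":0.28},{"tx":0.0336,"ty":-0.0095,"tz":0,"ax":0.135,"ay":0.54,"az":0,"jaw":0.28},{"tx":0.0336,"ty":-0.0095,"tz":0,"ax":0.18,"ay":0.72,"az":0,"jaw":0.28},{"tx":0.0336,"ty":-0.0095,"tz":-0.02,"ax":0.194,"ay":0.777,"az":0,"jaw":0.28},{"tx":0.0336,"ty":-0.0095,"tz":-0.05,"ax":0.194,"ay":0.777,"az":0,"jaw":0.28},{"tx":0.0336,"ty":-0.0095,"tz":-0.08,"ax":0.194,"ay":0.777,"az":0,"jaw":0.28},{"tx":0.0336,"ty":-0.0095,"tz":-0.0868,"ax":0.194,"ay":0.777,"az":0,"jaw":0.28},{"tx":0.0336,"ty":-0.0095,"tz":-0.0868,"ax":0.194,"ay":0.777,"az":0,"jaw":0.28},{"tx":0.0336,"ty":-0.0095,"tz":-0.0868,"ax":0.194,"ay":0.777,"az":0,"jaw":0.28}]'; python3 plan.py|head -2
```

```text
time: 26.3
ee_pos: [0.616, -0.2077, 0.1129]
tool_rot: [0.962, -0.116, -0.245, -0.029]
ft_force: [-0.0, -0.5, 1.0]
width: 0.0678
tcp [ 0.616  -0.2077  0.1129] tilt own x,y [0.478 0.005] jaw yaw [-0.237 -0.972] [0.243 0.97 ] q [ 0.01  1.16  0.75  0.99 -0.53  1.68 -1.17] w 0.0678
approach: shift [-0.0007  0.0004 -0.0014] above [-0.0007  0.0004  0.0486] rot [0.1216 0.485  0.    ]
```

Pose is on target. I grip and pull, with the tilt following the lever.

```bash
python3 -m crank '[{"tx":0,"ty":0,"tz":-0.001,"ax":0,"ay":0,"az":0,"jaw":1},{"tx":0,"ty":0,"tz":-0.001,"ax":0,"ay":0,"az":0,"jaw":1},{"tx":0,"ty":0,"tz":-0.001,"ax":0,"ay":0,"az":0,"jaw":1},{"tx":0,"ty":0,"tz":-0.001,"ax":0,"ay":0,"az":0,"jaw":1}]'
python3 -m crank '[{"tx":-0.0032,"ty":0.0008,"tz":0.0008,"ax":-0.015,"ay":-0.06,"az":0,"jaw":1},{"tx":-0.0065,"ty":0.0016,"tz":0.0015,"ax":-0.03,"ay":-0.121,"az":0,"jaw":1},{"tx":-0.0099,"ty":0.0025,"tz":0.0018,"ax":-0.046,"ay":-0.182,"az":0,"jaw":1},{"tx":-0.0132,"ty":0.0033,"tz":0.002,"ax":-0.061,"ay":-0.242,"az":0,"jaw":1},{"tx":-0.0166,"ty":0.0042,"tz":0.0017,"ax":-0.076,"ay":-0.303,"az":0,"jaw":1},{"tx":-0.0199,"ty":0.005,"tz":0.0014,"ax":-0.091,"ay":-0.364,"az":0,"jaw":1},{"tx":-0.0232,"ty":0.0058,"tz":0.0006,"ax":-0.107,"ay":-0.425,"az":0,"jaw":1},{"tx":-0.0265,"ty":0.0066,"tz":-0.0003,"ax":-0.122,"ay":-0.485,"az":0,"jaw":1},{"tx":-0.0296,"ty":0.0074,"tz":-0.0016,"ax":-0.137,"ay":-0.546,"az":0,"jaw":1},{"tx":-0.0327,"ty":0.0082,"tz":-0.003,"ax":-0.152,"ay":-0.606,"az":0,"jaw":1},{"tx":-0.0327,"ty":0.0082,"tz":-0.003,"ax":-0.152,"ay":-0.606,"az":0,"jaw":1}]'; python3 plan.py | head -1; python3 lev.py
```

```text
time: 26.8
ee_pos: [0.6164, -0.207, 0.1124]
tool_rot: [0.962, -0.115, -0.245, -0.029]
ft_force: [1.5, 2.5, 3.5]
width: 0.043
time: 28.18
ee_pos: [0.5858, -0.1994, 0.111]
tool_rot: [0.991, -0.12, 0.066, 0.01]
ft_force: [5.8, 0.0, 3.4]
width: 0.043
tcp [ 0.5858 -0.1994  0.111 ] tilt own x,y [-0.133  0.004] jaw yaw [-0.239 -0.971] [0.243 0.97 ] q [-0.15  0.75  0.71  1.85 -0.8   0.69 -0.8 ] w 0.043
n 2515 handle own x,z [-0.0207  0.1267] rms 0.0005 L 0.7 rad 0.0603
tcp own [-0.0181  0.0006  0.111 ] F [5.8 0.  3.4] w 0.04304794945070077 28.175
0.7 [[317.  302.7]]
0.8 [[316.9 312.4]]
0.9 [[316.7 320.9]]
```

No slip this time: L is about 0.70 and the handle is still centred in the pads. I pull the rest of the way to the stop, with a small overpush.

```bash
python3 -m crank '[{"tx":-0.003,"ty":0.0008,"tz":-0.0018,"ax":-0.006,"ay":-0.025,"az":0,"jaw":1},{"tx":-0.006,"ty":0.0015,"tz":-0.0037,"ax":-0.012,"ay":-0.05,"az":0,"jaw":1},{"tx":-0.009,"ty":0.0023,"tz":-0.0058,"ax":-0.017,"ay":-0.07,"az":0,"jaw":1},{"tx":-0.012,"ty":0.003,"tz":-0.008,"ax":-0.017,"ay":-0.07,"az":0,"jaw":1},{"tx":-0.012,"ty":0.003,"tz":-0.008,"ax":-0.017,"ay":-0.07,"az":0,"jaw":1},{"tx":-0.012,"ty":0.003,"tz":-0.008,"ax":-0.017,"ay":-0.07,"az":0,"jaw":1}]'; python3 plan.py | head -1; python3 lev.py
```

```text
time: 28.98
ee_pos: [0.578, -0.1975, 0.1065]
tool_rot: [0.987, -0.119, 0.106, 0.015]
ft_force: [0.5, 2.7, 15.0]
width: 0.0431
tcp [ 0.578  -0.1975  0.1065] tilt own x,y [-0.212  0.003] jaw yaw [-0.238 -0.971] [0.243 0.97 ] q [-0.11  0.7   0.63  1.96 -0.9   0.53 -0.68] w 0.0431
n 2592 handle own x,z [-0.0295  0.1226] rms 0.0006 L 0.861 rad 0.0603
tcp own [-0.0261  0.0005  0.1065] F [ 0.5  2.7 15. ] w 0.04314930944473047 28.975
0.7 [[317.  285.1]]
0.8 [[316.9 296. ]]
0.9 [[316.8 305.9]]
```

```bash
python3 -m crank '[{"tx":-0.003,"ty":0.0008,"tz":-0.002,"ax":0,"ay":0,"az":0,"jaw":1},{"tx":-0.006,"ty":0.0015,"tz":-0.004,"ax":0,"ay":0,"az":0,"jaw":1},{"tx":-0.008,"ty":0.002,"tz":-0.005,"ax":0,"ay":0,"az":0,"jaw":1},{"tx":-0.008,"ty":0.002,"tz":-0.005,"ax":0,"ay":0,"az":0,"jaw":1},{"tx":-0.008,"ty":0.002,"tz":-0.005,"ax":0,"ay":0,"az":0,"jaw":1}]'; python3 plan.py | head -1; python3 lev.py
```

```text
time: 29.65
ee_pos: [0.576, -0.197, 0.1052]
tool_rot: [0.987, -0.119, 0.111, 0.016]
ft_force: [6.1, 1.6, 11.0]
width: 0.0429
tcp [ 0.576  -0.197   0.1052] tilt own x,y [-0.223  0.004] jaw yaw [-0.238 -0.971] [0.243 0.97 ] q [-0.1   0.69  0.61  1.98 -0.92  0.5  -0.66] w 0.0429
n 2551 handle own x,z [-0.0314  0.1214] rms 0.0005 L 0.898 rad 0.0603
tcp own [-0.0282  0.0005  0.1052] F [ 6.1  1.6 11. ] w 0.04291459697796084 29.65
0.7 [[317.1 280.4]]
0.8 [[316.9 291.6]]
0.9 [[316.8 301.7]]
```

```bash
python3 -m crank '[{"tx":-0.004,"ty":0.001,"tz":-0.003,"ax":0,"ay":0,"az":0,"jaw":1},{"tx":-0.008,"ty":0.002,"tz":-0.005,"ax":0,"ay":0,"az":0,"jaw":1},{"tx":-0.009,"ty":0.0022,"tz":-0.006,"ax":0,"ay":0,"az":0,"jaw":1},{"tx":-0.009,"ty":0.0022,"tz":-0.006,"ax":0,"ay":0,"az":0,"jaw":1},{"tx":-0.009,"ty":0.0022,"tz":-0.006,"ax":0,"ay":0,"az":0,"jaw":1},{"tx":-0.009,"ty":0.0022,"tz":-0.006,"ax":0,"ay":0,"az":0,"jaw":1}]'; python3 plan.py | head -1; python3 lev.py
python3 - <<'E'
from model import *
c=cap("scene");S=cloud(c);cv2.imwrite("pics/s3.png",c["image"])
for C in(1.9,2.0,2.1,2.2):print(C,(np.linalg.norm(S-shut(C)["pin"],axis=-1)<.012).sum())
print("knob",(np.linalg.norm(S-relay()["knob"],axis=-1)<.014).sum())
E
```

```text
time: 30.45
ee_pos: [0.5762, -0.1971, 0.1052]
tool_rot: [0.986, -0.118, 0.12, 0.018]
ft_force: [9.6, 2.0, 18.8]
width: 0.0429
tcp [ 0.5762 -0.1971  0.1052] tilt own x,y [-0.241  0.005] jaw yaw [-0.237 -0.972] [0.243 0.97 ] q [-0.09  0.68  0.59  2.   -0.94  0.47 -0.63] w 0.0429
n 2581 handle own x,z [-0.0314  0.1215] rms 0.0005 L 0.897 rad 0.0603
tcp own [-0.0279  0.0004  0.1052] F [ 9.6  2.  18.8] w 0.04293935903063606 30.45
0.7 [[317.  280.1]]
0.8 [[316.9 291.4]]
0.9 [[316.7 301.6]]
1.9 0
2.0 170
2.1 96
2.2 0
knob 106
```

View pics/s3.png

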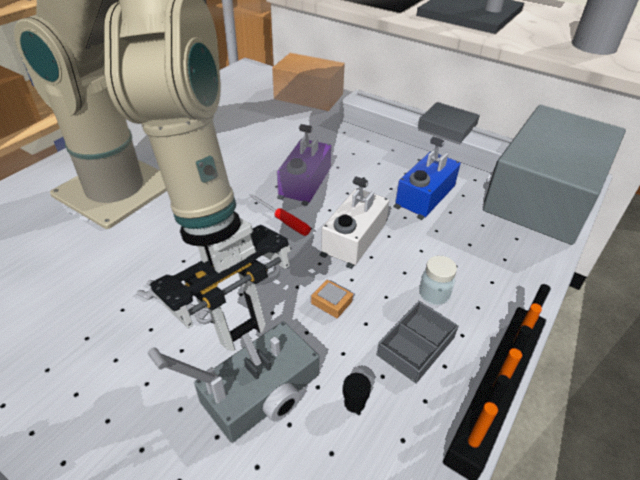

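The lever is at its stop: it stayed at 0.897 rad while the reaction force rose. The catch is over (pin at 155,355), the relay lever is up (361,183), and the bystanders in view have not moved. I hand in.

```bash
python3 -c "
from plant import order,get_state
print(order.finish_job());s=get_state();print(s['time'],s['ee_pos'],s['width'])"
```

```text
the job is handed in; nothing more can be done
None
the job is handed in; nothing more can be done
```

The job is done in the order asked and handed in at about 30.5 s, with the gripper still holding the shutter lever at its stop. The hand-in gave no verdict, and I couldn't read the state afterwards.

**What I did**
- **Relay:** I pressed the test button and the lever dropped. I lifted it back by its end studs and let go, and it stays up.
- **Catch:** I swung the catch bar over to about 2.05 rad, past upright, and released it.
- **Shutter lever:** I pulled it to its stop and kept the grip on it.

**What went wrong on the way:** the pull took three tries, all with the catch already clear.
1. The handle slid about 7 mm in the pads and stopped near 0.81 rad, so I led it back most of the way and let go.
2. The wrist ran into its joint limits, so I let go and the lever sprang shut.
3. With a tool tilt that follows the lever, it held without slipping.

**Last checks**
- **Shutter lever:** the camera fit gives 0.897 rad of 0.9. It did not move when I pushed further, and the force rose to about 21 N.
- **Grip:** the opening is 43 mm on the 44 mm handle.
- **Catch and relay lever:** depth readings show the catch still over and the relay lever still up.
- **Bystanders:** those in view in the last scene picture looked unmoved. I did not measure them, and the lens cell and spanner were hidden behind the arm.

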